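Shut and clip down a clip-lock spares box

ROBOT

A 6-joint arm with a two-finger parallel gripper is mounted at the origin on the work surface; the furniture and walls round the work are solid. World frame = base frame: x ahead of the robot, y to its left, z up, the work surface at z = 0. Lengths are in m, angles in rad, forces in N, time in s.
With the tool pointing down it reaches from about 0.35 to 0.975 m from the base axis. Payload 4.9 kg.
Tool frame: the origin (TCP) lies on the front face of the gripper's body, between the roots of the fingers; the fingertips stand ctrl.finger_overhang ahead of it and the grasp point (between the pads) lies 54 mm ahead of it (ctrl.finger_overhang is the distance from the TCP to the fingertips, in m); z points along the fingers, y is the line along which they close (so a half turn about z gives the same grasp; the last joint's range is limited). The gripper opens to 85 mm and grips with 20 to 120 N. Pads are 22 mm wide; open, the fingers measure 114 mm over their backs; the gripper's body (76 mm by 85 mm) begins 54 mm behind the grasp point. The pads swing forward as they close: fully open they stand 13 mm farther back than shut.
Start: joints at [-1.276, 0.053, 1.613, -0, 1.476, -0.119], TCP at [0.251, -0.572, 0.304] pointing down, gripper open.
Joint ranges: [-3.01, 3.01], [-1.01, 2.22], [0.06, 2.58], [-1.02, 4.17], [0.09, 2.62], [-3.14, 3.14]. Speed limits (rad/s): [2.57, 2.57, 3.14, 3.14, 3.14, 3.14].

INTERFACE

Orientations are given as a rotation vector (axis times angle).
In Python, from station import ctrl, vision gives the robot as it stands. The module is installed in compiled form; this text tells all that it offers.
- The arm moves only by the tool drive_tool, never from a script. Its argument "rows" is a list of rows, each a list of 2 entries, a list of its own where there are three numbers: the shift along the tool's x, y, z in m, then the turn about the tool's z in rad. A call has 1 to 10 rows; each row shifts and turns the commanded pose from where the row before left it, along the tool's axes as they then stand; what a row does not reach is not made up. A row lasts 1/10 s, in which the tool goes at most 50 mm and 8.59 degrees, less where a joint would pass 70% of its speed; a pose out of reach is approached as far as the arm can. A call with a gripper value outside its range is refused whole. "jaw" is the closure, from 0 (fully open) to 1 (shut), set as the call begins (left out, the last holds). The fingers move at their own pace and stop on an object; "grip_force" is the grip in N (left out, the last holds). Time passes only in rows, so rows that do not move let the fingers close. It gives the time, the measured TCP pose, the force, the opening and the grip force at its end, in the units of the state.
- ctrl.get_obs(): the state, without advancing time (a new reading comes with each control period).
- vision.get_image(name): name is "scene" or "top" or "wrist"; returns a dict with "image" (420x560x3 uint8, blue, green, red), "vertical_fov" (degrees; the focal length in pixels is half the picture's height over the tangent of half this angle, whatever the lens; pixels are square), "cx", "cy" (the principal point, pixels), "R" (3x3) and "t" (3): a world point X has camera coordinates R X + t. Camera axes: x right, y down, z forward; pixel columns grow to the right and rows downward; lengths in m; the calibration is good to about 2 mm. A picture is of the moment at which its call begins. There is no depth.
- ctrl.finish_job(): hands the job in; it is judged then, once.
The state is a dict: "t": time; "q": joint angles; "dq": joint speeds; "effort": joint torques, N m; "tool_pos": TCP position; "tool_rot": TCP orientation; "contact_force": force on the tool from outside, world axes, zero at the start; "wrist_torque": the same for the moment, N m; "opening": finger opening in m; "grip_force": force on a finger pad.
Only numpy, scipy, OpenCV 4.12 (cv2) and the standard library are available. Lean on these libraries where they do the work, as an engineer would, in place of code of your own. Each camera call takes 0.05 s, during which the arm holds its last target. There are 200 camera calls.

TASK

Shut the clip-lock box on the packing table so that its spares stay clean: swing the lid down onto its seal, then fold each of its three blue clips down over the rim, drawing it down and pushing it in until it snaps fully home under its catch and stays there by itself. The plastic is thin, so press with no more than about 25 N anywhere on the box, and leave the mug, the ink pad and the rubber stamp where they stand.

Things in the scene. Friction and masses are not known exactly. Their poses are not given: they have to be found in the camera images.
- clip_box: Clear plastic box, screwed down, with white hinged lid, orange seal on its rim and three blue clip flaps on the lid. Origin: centre of its underside. x runs from the nose side to the lid hinge (about the robot's left), y about towards the robot, z up. Walls 110 (x) by 130 (y) mm, rim 74 mm high. Box, lid and clips bear at most 25 N (all finger contacts added up); ease into stops at under 10 mm/s.
- lid_hinge (a point): Middle of the lid's hinge axis, at (65, 0, 78) mm in the box's frame, axis along the box's y. The shut lid is a plate 120 (x) by 142 (y) mm, its front edge 125 mm from this axis, 6 mm thick about the axis height, with a 3 mm bead round its top, so its top lies 6 mm above the axis.
- lid (a joint): Lid angle, rad, grows as it opens: 0 = pressed hard down, 0.028 = shut, resting on its seal, under 0.022 = held down by clips, 1.57 = upright; starts at 0.9 to 1.25. The hinge is stiff (1 to 2 N at the lid's edge) and the lid stays where it is left. The seal props the shut lid up 3.5 mm at the nose; pressing it fully down takes some 15 to 20 N there.
- nose_lip (a point): Clip opposite the lid hinge (box's -x side, robot's right): blue flap, 50 wide, 34 long. Point: corner where its outer face meets the thumb lip, a 6.5 mm ledge at its free end; 31.5 mm from the clip's hinge along the flap, 3.5 mm outboard. Own z: from lip to hinge; -x: out of the outer face. Home: z vertical, within 0.13 rad; not yet caught: over 0.16. Starts 1.2 to 1.75 rad out, stays where put.
- near_lip (a point): The same point on the clip at the robot's side of the box (+y side), an equal flap. A bead inside each clip, 22 mm below its hinge, must pass under a catch bar that stands 8 mm out from the wall, 60 mm above the table. With the lid proud on its seal the bead meets the bar nearly level: pushing straight in jams (over 20 N).
- far_lip (a point): The same point on the clip at the side away from the robot (-y side), an equal flap. Pushing in and down together (about 4 in to 3 down), fingertip on the thumb lip and against the flap, draws the lid down and a clip snaps under its bar with some 6 to 13 N, then stands firm. To let go, lift first, then move away: dragging the lip outwards while pressing down can pull it open again.
- nose_hinge (a point): Middle of the nose clip's hinge axis on the lid's edge: (-64.5, 0, 78) mm in the box's frame when the lid is fully down; axis along the box's y. The flap's outer face lies 3.5 mm outboard of it, the lip's upper face 31.5 mm below it when home.
- near_hinge (a point): Middle of the near clip's hinge axis: (-12, 74.5, 78) mm in the box's frame when the lid is fully down; axis along the box's x. The walls bow, so where a clip comes home differs from nominal by up to 3 mm in or out at the lip, for each clip, and the bars are not measured: feel for the snap and the firm stop.
- far_hinge (a point): Middle of the far clip's hinge axis: (-12, -74.5, 78) mm in the box's frame when the lid is fully down; axis along the box's x.
- ink_pad_mid (a point): Flat blue ink pad tin, closed, 64 by 97 by 19 mm; the point is its centre. A bystander.
- rubber_stamp_mid (a point): Wooden rubber stamp with a turned knob, 29 by 60 by 66 mm; the point is its centre. A bystander.
- mug_mid (a point): White mug, 79 mm across, 114 mm with its handle, 89 mm high; the point is half-way up. A bystander.
Not all that is in view belongs to the job. There is more than one size of the clip_box; the job needs the larger.

How it is judged:
By the outcome, as a careful person would: the job done as asked, in the order asked, and still so for the second after the job is handed in, with the robot touching nothing.
It also fails if it takes over 62 s, if anything falls off the work surface, if the arm or the gripper's body presses on something with over 40 N, if the wrist force passes 120 N, or if a joint passes its speed limit or range.

## Working session

There is one attempt and no reset: what is moved stays moved. The work goes in short steps, Python scripts to look and compute and a tool call to move; the robot and the scene stay as the last step left them, time stands still between calls to the robot, and variables do not carry over. Pictures are saved under pics/ and viewed, at most 10 in all, crops included, and the job is handed in when it is done.

Besides the shell and the picture viewer there is one more tool, called as name([rows], argument=value, ...), one row to a line, values as JSON. drive_tool: Moves the arm, as the interface text tells. Its arguments: {"type":"object","properties":{"rows":{"type":"array","items":{"type":"array"}},"jaw":{"type":"number"},"grip_force":{"type":"number"}},"required":["rows"]}

```bash
mkdir -p pics; cat > h.py <<'E'
import numpy as np, cv2
from station import ctrl, vision
from scipy.spatial.transform import Rotation as Ro
def ray(im,u,v):
    f=im["image"].shape[0]/2/np.tan(np.radians(im["vertical_fov"])/2)
    R=np.array(im["R"]);t=np.array(im["t"])
    d=R.T@np.array([(u-im["cx"])/f,(v-im["cy"])/f,1]);return -R.T@t,d/np.linalg.norm(d)
def onz(im,u,v,z):
    o,d=ray(im,u,v);return o+d*(z-o[2])/d[2]
def proj(im,X):
    f=im["image"].shape[0]/2/np.tan(np.radians(im["vertical_fov"])/2)
    c=np.array(im["R"])@np.array(X)+np.array(im["t"]);return im["cx"]+f*c[0]/c[2],im["cy"]+f*c[1]/c[2]
def tri(a,pa,b,pb):
    o,d=ray(a,*pa);p,e=ray(b,*pb)
    s=np.linalg.lstsq(np.c_[d,-e],p-o,rcond=None)[0]
    x,y=o+d*s[0],p+e*s[1];return (x+y)/2,np.linalg.norm(x-y)
E
python3 - <<'E'
from h import *
import pickle
ims={n:vision.get_image(n) for n in("scene","top")}
pickle.dump(ims,open("i0.pkl","wb"))
for n,i in ims.items():
    cv2.imwrite(f"pics/{n}0.png",i["image"]);print(n,i["vertical_fov"],i["cx"],i["cy"],ray(i,i["cx"],i["cy"]))
o=ctrl.get_obs();print(o,ctrl.finger_overhang);print(Ro.from_rotvec(o["tool_rot"]).as_matrix())
E
```

```text
scene 53.91518482545029 278.5026259676814 205.30583122410323 (array([-0.30380721, -0.73264202,  0.49859789]), array([ 0.68672001,  0.60864636, -0.39744842]))
top 46.66050229494967 278.35855350882395 210.8459960652286 (array([ 0.3050548 , -0.07692516,  1.25051677]), array([ 0.09776268, -0.00915829, -0.99516762]))
{'t': 0.1, 'q': array([-1.27598229e+00,  5.33096703e-02,  1.61414801e+00, -2.79623657e-05,
        1.47602674e+00, -1.19006660e-01]), 'dq': array([ 0.0008485 , -0.00068124, -0.00298822, -0.00140689,  0.00014159,
        0.00080922]), 'effort': array([ 3.88805056e-04, -3.94899631e+01, -3.71366215e+01, -6.62229490e-05,
        3.84962172e-03, -1.74654659e-06]), 'tool_pos': array([ 0.25118401, -0.57183245,  0.30277936]), 'tool_rot': array([-3.07274072e+00, -6.45017260e-01,  3.04247210e-04]), 'contact_force': array([ 0.11128025, -0.65984062, -0.68722247]), 'wrist_torque': array([-0.02349434,  0.01908449,  0.02778269]), 'grip_force': 0.0, 'opening': 0.0853999528390808} 0.0726
[[ 9.15590150e-01  4.02112355e-01 -5.76310028e-04]
 [ 4.02112720e-01 -9.15588397e-01  1.80205630e-03]
 [ 1.96966326e-04 -1.88168659e-03 -9.99998210e-01]]
```

View pics/scene0.png

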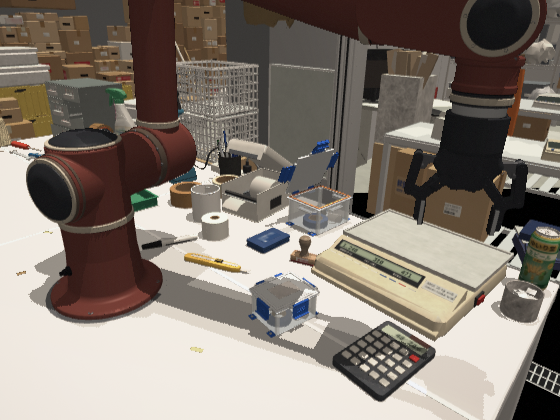

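View pics/top0.png

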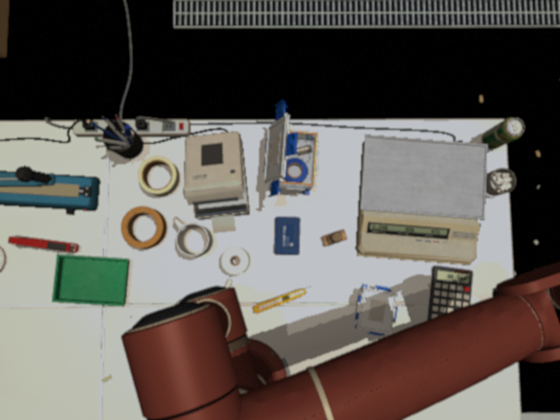

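The scene picture shows the big box, with its orange rim, at about (320,205) and its lid leaning left with blue clips. The top picture shows it at about (297,162). I'll enlarge both.

```bash
python3 - <<'E'
from h import *
import pickle
ims=pickle.load(open("i0.pkl","rb"))
a=ims["scene"]["image"][125:245,265:365];b=ims["top"]["image"][90:210,255:335]
a=cv2.resize(a,None,fx=4.5,fy=4.5,interpolation=cv2.INTER_CUBIC);b=cv2.resize(b,None,fx=4.5,fy=4.5,interpolation=cv2.INTER_CUBIC)
c=np.hstack([a,b])[:, :800];cv2.imwrite("pics/crop0.png",c);print(a.shape,b.shape)
E
```

```text
(540, 450, 3) (540, 360, 3)
```

View pics/crop0.png

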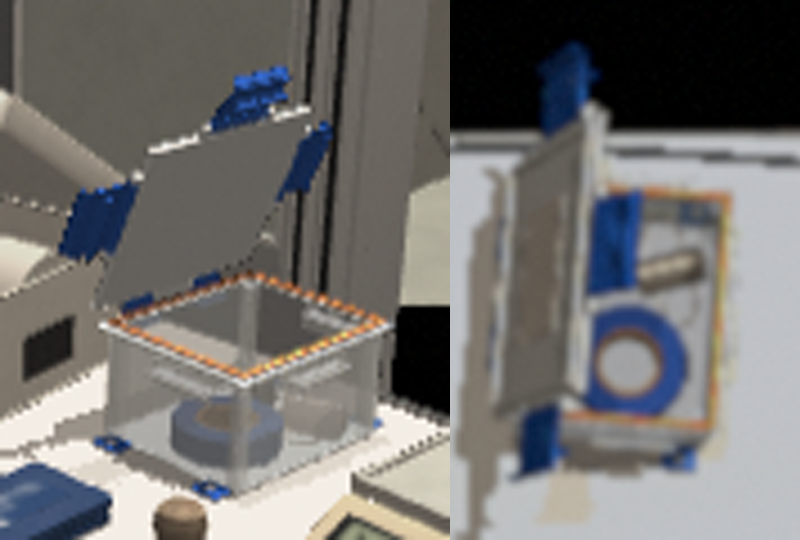

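```bash
python3 - <<'E'
from h import *
import pickle
ims=pickle.load(open("i0.pkl","rb"));s,t=ims["scene"],ims["top"]
S=lambda x,y:(x/4.5+265-.4,y/4.5+125-.4)
T=lambda x,y:((x-450)/4.5+255-.4,y/4.5+90-.4)
z=.077
P={"nn_s":onz(s,*S(245,380),.074),"hn_s":onz(s,*S(102,325),.074),"nf_s":onz(s,*S(392,322),.074),"nf_t":onz(t,*T(733,193),z),"nn_t":onz(t,*T(713,430),z)}
for k,v in P.items():print(k,v.round(4))
print("tri nn",tri(s,S(245,376),t,T(713,430)),"nf",tri(s,S(388,322),t,T(733,193)))
for n,a,b in(("lid far-nose corner",(310,108),(600,105)),("lid near-nose",(148,152),(580,400))):
    print(n,tri(s,S(*a),t,T(*b)))
E
```

```text
nn_s [ 0.4842 -0.1723  0.074 ]
hn_s [ 0.4896 -0.0607  0.074 ]
nf_s [ 0.6177 -0.1842  0.074 ]
nf_t [ 0.6137 -0.1854  0.077 ]
nn_t [ 0.4827 -0.1726  0.077 ]
tri nn (array([ 0.48288787, -0.17280977,  0.07701023]), np.float64(0.00046259038879103596)) nf (array([ 0.61354169, -0.18482365,  0.07550486]), np.float64(0.001648170985985585))
lid far-nose corner (array([ 0.62735888, -0.1083117 ,  0.19167982]), np.float64(0.0028976042172914104))
lid near-nose (array([ 0.48046141, -0.09852373,  0.19274186]), np.float64(0.0003284200450352899))
```

```bash
cat >> h.py <<'E'
A=.083;C0=np.array([.553,-.124,0]);XB=np.array([np.sin(A),np.cos(A),0]);YB=np.array([-np.cos(A),np.sin(A),0])
def w(x,y,z):return C0+XB*x/1e3+YB*y/1e3+np.array([0,0,z/1e3])   # box mm -> world
def b(p):d=np.array(p)-C0;return np.array([d@XB,d@YB,d[2]])*1e3
def go(x,y,z,n=1):  # box-frame mm of closed tip centre -> tool-frame delta
    o=ctrl.get_obs();M=Ro.from_rotvec(o["tool_rot"]).as_matrix()
    d=M.T@(w(x,y,z)+[0,0,.0726]-o["tool_pos"]);print("delta tool mm",(d*1e3).round(1),"per row",(d/n).round(4))
def st():
    o=ctrl.get_obs();M=Ro.from_rotvec(o["tool_rot"]).as_matrix()
    print("t",round(o["t"],2),"tip box",b(o["tool_pos"]-np.array([0,0,.0726])).round(1),"F",o["contact_force"].round(1),"head",round(np.arctan2(M[1,0],M[0,0]),3),"open",round(o["opening"],4),"q",o["q"].round(2))
E
python3 - <<'E'
from h import *
import pickle
t=pickle.load(open("i0.pkl","rb"))["top"]
for n,p,z in(("ink",(287,236),.019),("stamp",(334,238),.05),("mug",(194,240),.089),("printer R",(243,150),.1),("scale L",(362,160),.06)):
    x=onz(t,*p,z);print(n,x.round(3),b(x).round(0))
E
```

```text
ink [ 0.362 -0.11   0.019] [ -2. 192.  19.]
stamp [ 0.355 -0.225  0.05 ] [-117.  189.   50.]
mug [0.351 0.114 0.089] [220. 221.  89.]
printer R [ 0.565 -0.004  0.1  ] [121.  -2. 100.]
scale L [ 0.548 -0.297  0.06 ] [-172.   -9.   60.]
```

drive_tool([
  [[0,0,-0.008],-0.134],
  [[0,0,-0.008],-0.134],
  [[0,0,-0.008],-0.134],
  [[0,0,-0.008],-0.134],
  [[0,0,-0.008],-0.134],
  [[0,0,-0.008],-0.134],
  [[0,0,-0.008],-0.134],
  [[0,0,0],-0.134],
], jaw=1, grip_force=20)

```text
t: 0.9
tool_pos: [0.2514, -0.5724, 0.3609]
tool_rot: [2.307, 2.131, -0.001]
contact_force: [0.8, 0.1, -0.3]
opening: 0.0002
grip_force: 0.0
```

```bash
python3 -c "
from h import *
st();go(62,0,250,10)"
```

```text
t 0.9 tip box [-471.9  263.4  288.3] F [ 0.8  0.1 -0.3] head 1.491 open 0.0002 q [-1.28  0.03  1.55 -0.    1.57 -1.2 ]
delta tool mm [533.  265.3  37.7] per row [0.0533 0.0265 0.0038]
```

drive_tool([
  [[0.02,0.01,0],0],
  [[0.038,0.019,0],0],
  [[0.038,0.019,0],0],
  [[0.038,0.019,0],0],
  [[0.038,0.019,0],0],
  [[0.038,0.019,0],0],
  [[0.038,0.019,0],0],
  [[0.038,0.019,0],0],
  [[0.038,0.019,0],0],
  [[0.038,0.019,0],0],
])

```text
t: 1.9
tool_pos: [0.4627, -0.2242, 0.3593]
tool_rot: [-2.315, -2.123, -0.0]
contact_force: [0.3, -0.1, 0.5]
opening: 0.0001
grip_force: 0.0
```

drive_tool([
  [[0.04,0.02,0],0],
  [[0.04,0.02,0],0],
  [[0.04,0.02,0],0],
  [[0.035,0.018,0],0],
  [[0.015,0.006,0],0],
  [[0,0,0],0],
])

```text
t: 2.5
tool_pos: [0.5605, -0.0624, 0.3592]
tool_rot: [-2.31, -2.127, 0.001]
contact_force: [-0.7, -0.8, -0.0]
opening: -0.0
grip_force: 0.0
```

```bash
python3 -c "
from h import *
st();go(62,0,164,10)
i=vision.get_image('wrist');cv2.imwrite('pics/w1.png',i['image'])
print([np.round(proj(i,w(*p)),0) for p in((-55,65,76),(-55,-65,76),(55,65,76),(55,-65,76))])"
```

```text
t 2.5 tip box [ 62.   -2.4 286.6] F [-0.7 -0.8 -0. ] head 1.488 open -0.0 q [-0.24 -0.12  1.69  0.    1.57 -0.16]
delta tool mm [-1.000e-01 -2.200e+00  1.226e+02] per row [-0.     -0.0002  0.0123]
[array([223., 278.]), array([327., 278.]), array([218., 192.]), array([332., 192.])]
```

View pics/w1.png

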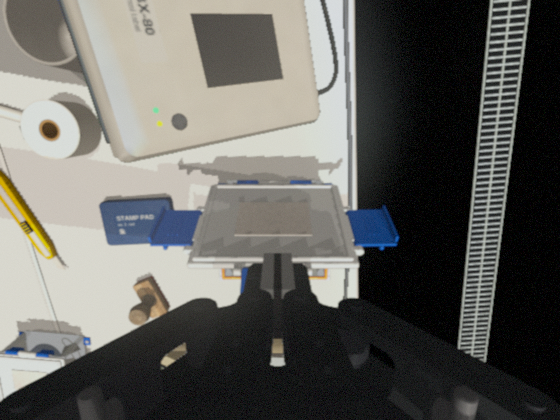

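The wrist picture shows the lid outside face (rows 183–265, columns 190–355), its near flap at (175,228) and far flap at (375,228), and the ink pad at (138,220). This agrees with the box pose I projected.

drive_tool([
  [[-0.002,-0.001,0.015],0],
  [[-0.002,-0.001,0.02],0],
  [[0,0,0.02],0],
  [[0,0,0.02],0],
  [[0,0,0.02],0],
  [[0,0,0.012],0],
  [[0,0,0.003],0],
  [[0,0,0],0],
])

```text
t: 3.35
tool_pos: [0.5577, -0.0691, 0.2494]
tool_rot: [-2.315, -2.123, 0.001]
contact_force: [-0.5, -0.0, -0.0]
opening: 0.0003
grip_force: 0.0
```

```bash
python3 -c "
from h import *
st()
th=np.arange(1.25,-.01,-.1);r,h=105,3
P=np.c_[65-r*np.cos(th)+h*np.sin(th)+11,78+r*np.sin(th)+h*np.cos(th)]
for t,p,d in zip(th,P,np.vstack([[0,0],np.diff(P,axis=0)])):print(t.round(2),p.round(1),'dx,dz tool',d[0].round(1),-d[1].round(1))"
```

```text
t 3.35 tip box [ 55.1  -0.2 176.8] F [-0.5 -0.  -0. ] head 1.485 open 0.0003 q [-0.26 -0.06  1.81 -0.    1.38 -0.17]
1.25 [ 45.7 178.6] dx,dz tool 0.0 -0.0
1.15 [ 35.8 175.1] dx,dz tool -9.9 3.5
1.05 [ 26.4 170.6] dx,dz tool -9.5 4.5
0.95 [ 17.4 165.2] dx,dz tool -9.0 5.4
0.85 [  9.  158.9] dx,dz tool -8.4 6.3
0.75 [  1.2 151.8] dx,dz tool -7.7 7.1
0.65 [ -5.8 143.9] dx,dz tool -7.0 7.8
0.55 [-11.9 135.4] dx,dz tool -6.2 8.5
0.45 [-17.2 126.4] dx,dz tool -5.3 9.1
0.35 [-21.6 116.8] dx,dz tool -4.4 9.6
0.25 [-25.  106.9] dx,dz tool -3.4 9.9
0.15 [-27.4  96.7] dx,dz tool -2.4 10.2
0.05 [-28.7  86.2] dx,dz tool -1.3 10.4
```

drive_tool([
  [[-0.005,0,0],0],
  [[-0.005,0,0],0],
  [[-0.005,0,0.0015],0],
  [[-0.005,0,0.0015],0],
  [[-0.005,0,0.002],0],
  [[-0.0045,0,0.0025],0],
  [[-0.0045,0,0.0025],0],
  [[-0.0045,0,0.003],0],
])

```text
t: 4.15
tool_pos: [0.5549, -0.1072, 0.2366]
tool_rot: [-2.314, -2.125, 0.0]
contact_force: [-0.2, -0.8, 0.7]
opening: 0.0002
grip_force: 0.3
```

drive_tool([
  [[-0.004,0,0.003],0],
  [[-0.004,0,0.0033],0],
  [[-0.004,0,0.0035],0],
  [[-0.004,0,0.0035],0],
  [[-0.0035,0,0.004],0],
  [[-0.0035,0,0.004],0],
  [[-0.003,0,0.0042],0],
  [[-0.003,0,0.0043],0],
])

```text
t: 4.95
tool_pos: [0.5524, -0.136, 0.2067]
tool_rot: [-2.314, -2.125, 0.0]
contact_force: [0.1, -0.2, 0.3]
opening: 0.0002
grip_force: 0.1
```

drive_tool([
  [[-0.0027,0,0.0045],0],
  [[-0.0026,0,0.0045],0],
  [[-0.0022,0,0.0048],0],
  [[-0.0022,0,0.0048],0],
  [[-0.0017,0,0.005],0],
  [[-0.0017,0,0.005],0],
  [[-0.0012,0,0.005],0],
  [[-0.001,0,0.005],0],
  [[0,0,0],0],
])

```text
t: 5.85
tool_pos: [0.5506, -0.1508, 0.1674]
tool_rot: [-2.313, -2.124, 0.001]
contact_force: [-0.2, -0.8, -0.5]
opening: 0.0
grip_force: 0.0
```

```bash
python3 -c "
from h import *
st()"
```

```text
t 5.85 tip box [-26.9   0.1  94.8] F [-0.2 -0.8 -0.5] head 1.486 open 0.0 q [-0.4   0.05  1.85 -0.    1.24 -0.31]
```

drive_tool([
  [[-0.0003,0,0.0009],0],
  [[-0.0002,0,0.0009],0],
  [[-0.0002,0,0.0009],0],
  [[0,0,0.0009],0],
  [[0,0,0.0009],0],
  [[0,0,0.0009],0],
  [[0,0,0.0009],0],
  [[0,0,0.0009],0],
  [[0,0,0.0009],0],
  [[0,0,0.0009],0],
])

```text
t: 6.85
tool_pos: [0.5511, -0.1517, 0.1594]
tool_rot: [-2.314, -2.125, 0.0]
contact_force: [0.9, -0.2, 0.2]
opening: -0.0001
grip_force: 0.0
```

drive_tool([
  [[0,0,0.0008],0],
  [[0,0,0.0008],0],
  [[0,0,0.0005],0],
  [[0,0,0],0],
])

```text
t: 7.25
tool_pos: [0.551, -0.1516, 0.1573]
tool_rot: [-2.314, -2.125, 0.0]
contact_force: [-0.7, -0.2, 0.1]
opening: -0.0004
grip_force: 0.0
```

```bash
python3 -c "
from h import *
st()
i=vision.get_image('scene')
cv2.imwrite('pics/s2.png',cv2.resize(i['image'][150:250,240:390],None,fx=5,fy=5,interpolation=cv2.INTER_CUBIC))"
```

```text
t 7.25 tip box [-27.7  -0.3  84.7] F [-0.7 -0.2  0.1] head 1.486 open -0.0004 q [-0.4   0.06  1.86  0.    1.22 -0.31]
```

View pics/s2.png

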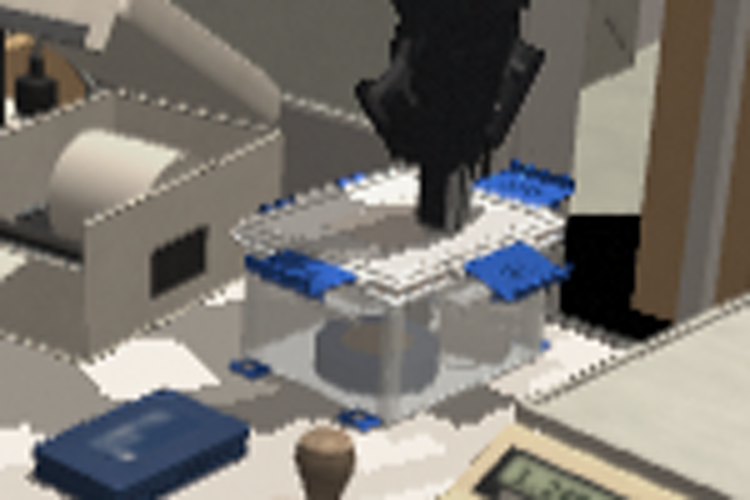

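The lid is down to nearly shut. The near flap is at (300,272), the nose flap at (518,270) and the far flap at (525,185), all about horizontal. I'll ease it on until the seal pushes back.

drive_tool([
  [[0,0,0.0006],0],
  [[0,0,0.0006],0],
  [[0,0,0.0006],0],
  [[0,0,0.0006],0],
  [[0,0,0],0],
])

```text
t: 7.8
tool_pos: [0.5512, -0.1518, 0.1557]
tool_rot: [2.314, 2.125, -0.0]
contact_force: [-2.3, 0.1, 4.1]
opening: 0.0004
grip_force: 2.5
```

drive_tool([
  [[0,0,0.0006],0],
  [[0,0,0.0006],0],
  [[0,0,0.0006],0],
  [[0,0,0],0],
])

```text
t: 8.2
tool_pos: [0.5513, -0.1518, 0.1549]
tool_rot: [2.314, 2.125, -0.0]
contact_force: [-4.9, 1.0, 9.4]
opening: -0.0003
grip_force: 5.0
```

drive_tool([
  [[0,0,-0.008],0],
  [[0,0,-0.022],0],
  [[-0.02,0,0],0],
  [[-0.03,0,0],0],
  [[-0.01,0,0.005],0],
  [[0,0,0.008],0],
  [[0,0,0.004],0],
  [[0,0,0.002],0],
  [[0,0,0.002],0],
  [[0,0,0.002],0],
])

```text
t: 9.2
tool_pos: [0.5462, -0.2108, 0.1601]
tool_rot: [2.313, 2.126, 0.0]
contact_force: [-0.3, -0.1, -1.2]
opening: -0.0001
grip_force: 0.0
```

```bash
python3 -c "
from h import *
st()"
```

```text
t 9.2 tip box [-87.1  -0.4  87.5] F [-0.3 -0.1 -1.2] head 1.487 open -0.0001 q [-0.5   0.09  1.82  0.    1.23 -0.41]
```

drive_tool([
  [[0,0,0.002],0],
  [[0,0,0.002],0],
  [[0,0,0.002],0],
  [[0,0,0.002],0],
  [[0,0,0.002],0],
  [[0,0,0.002],0],
  [[0,0,0.002],0],
  [[0,0,0.002],0],
])

```text
t: 10.0
tool_pos: [0.546, -0.2116, 0.1441]
tool_rot: [2.314, 2.125, -0.0]
contact_force: [-0.3, 0.5, 0.7]
opening: 0.0003
grip_force: 0.3
```

drive_tool([
  [[0,0,0.002],0],
  [[0,0,0.002],0],
  [[0,0,0.002],0],
  [[0,0,0.002],0],
  [[0,0,0.002],0],
  [[0,0,0.002],0],
  [[0,0,0.001],0],
  [[0,0,0],0],
])

```text
t: 10.8
tool_pos: [0.5459, -0.2114, 0.1309]
tool_rot: [-2.313, -2.125, 0.0]
contact_force: [-0.2, -0.2, -0.5]
opening: 0.0003
grip_force: 0.0
```

```bash
python3 -c "
from h import *
st()
i=vision.get_image('scene')
cv2.imwrite('pics/s3.png',cv2.resize(i['image'][165:225,300:390],None,fx=8,fy=8,interpolation=cv2.INTER_CUBIC))"
```

```text
t 10.8 tip box [-87.6  -0.1  58.3] F [-0.2 -0.2 -0.5] head 1.486 open 0.0003 q [-0.5   0.13  1.84 -0.    1.18 -0.41]
```

View pics/s3.png

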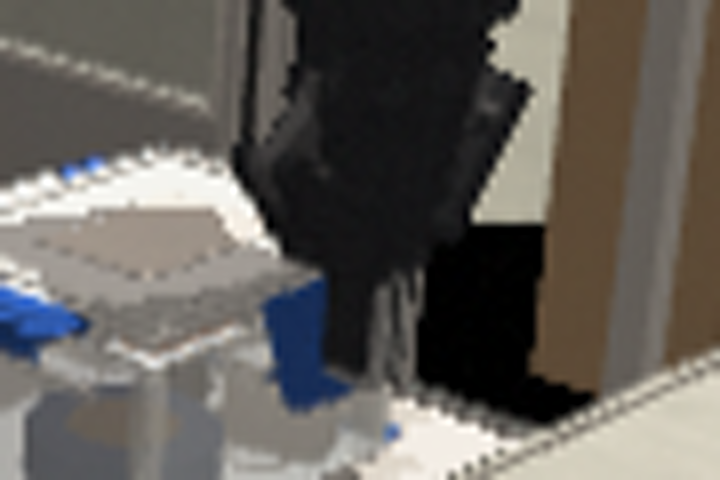

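The nose flap stands nearly vertical inside the finger at (300,340), with its thumb lip at (320,385) just under the tip. Next I go down to the lip, then in and down together.

drive_tool([
  [[0,0,0.001],0],
  [[0,0,0.001],0],
  [[0,0,0.001],0],
  [[0,0,0.001],0],
  [[0.0004,0,0.0008],0],
  [[0.0006,0,0.0006],0],
  [[0.0006,0,0.0005],0],
  [[0,0,0],0],
])

```text
t: 11.65
tool_pos: [0.5463, -0.2096, 0.1255]
tool_rot: [2.314, 2.125, 0.001]
contact_force: [-0.3, 1.1, 3.3]
opening: 0.0002
grip_force: 1.6
```

```bash
python3 -c "
from h import *
st()"
```

```text
t 11.65 tip box [-85.9  -0.4  52.9] F [-0.3  1.1  3.3] head 1.486 open 0.0002 q [-0.49  0.14  1.84  0.    1.17 -0.41]
```

drive_tool([
  [[0.0006,0,0.00045],0],
  [[0.0006,0,0.00045],0],
  [[0.0006,0,0.00045],0],
  [[0.0006,0,0.00045],0],
  [[0.0006,0,0.00045],0],
])

```text
t: 12.15
tool_pos: [0.5466, -0.2077, 0.1236]
tool_rot: [2.312, 2.124, -0.002]
contact_force: [-1.1, -1.0, 5.7]
opening: 0.0
grip_force: 3.0
```

drive_tool([
  [[0.0006,0,0.00045],0],
  [[0.0006,0,0.00045],0],
  [[0.0006,0,0.00045],0],
  [[0.0006,0,0.00045],0],
])

```text
t: 12.55
tool_pos: [0.5468, -0.2061, 0.1221]
tool_rot: [2.311, 2.123, -0.003]
contact_force: [-1.2, -4.0, 6.0]
opening: 0.0001
grip_force: 3.0
```

```bash
python3 -c "
from h import *
st()"
```

```text
t 12.55 tip box [-82.4  -0.6  49.5] F [-1.2 -4.   6. ] head 1.486 open 0.0001 q [-0.49  0.14  1.84 -0.    1.16 -0.4 ]
```

drive_tool([
  [[0.0006,0,0.00045],0],
  [[0.0006,0,0.00045],0],
  [[0.0006,0,0.00045],0],
])

```text
t: 12.85
tool_pos: [0.5469, -0.203, 0.12]
tool_rot: [2.314, 2.124, 0.001]
contact_force: [-0.8, -0.7, 4.8]
opening: 0.0001
grip_force: 2.7
```

drive_tool([
  [[0.0006,0,0.00045],0],
  [[0.0006,0,0.00045],0],
  [[0.0004,0,0.0003],0],
])

```text
t: 13.15
tool_pos: [0.5471, -0.2024, 0.1199]
tool_rot: [2.311, 2.124, -0.003]
contact_force: [-3.7, -7.1, 10.0]
opening: 0.0003
grip_force: 6.8
```

```bash
python3 -c "
from h import *
st()"
```

```text
t 13.15 tip box [-78.7  -0.7  47.3] F [-3.7 -7.1 10. ] head 1.486 open 0.0003 q [-0.48  0.14  1.85 -0.    1.15 -0.4 ]
```

drive_tool([
  [[0.0005,0,0.0002],0],
  [[0.0005,0,0.0001],0],
  [[0,0,0],0],
])

```text
t: 13.45
tool_pos: [0.5472, -0.2022, 0.1199]
tool_rot: [2.31, 2.123, -0.005]
contact_force: [-4.2, -10.0, 7.8]
opening: 0.0002
grip_force: 7.1
```

drive_tool([
  [[-0.0002,0,-0.002],0],
  [[0,0,-0.003],0],
  [[-0.002,0,-0.006],0],
  [[-0.006,0,-0.015],0],
  [[-0.006,0,-0.03],0],
])

```text
t: 13.95
tool_pos: [0.5438, -0.2127, 0.1716]
tool_rot: [-2.307, -2.12, 0.002]
contact_force: [-0.7, 0.5, 0.2]
opening: -0.0001
grip_force: 0.0
```

```bash
python3 -c "
from h import *
st();go(-12,97,110,8)
i=vision.get_image('scene')
cv2.imwrite('pics/s4.png',cv2.resize(i['image'][165:225,275:365],None,fx=8,fy=8,interpolation=cv2.INTER_CUBIC))"
```

```text
t 13.95 tip box [-89.2   1.8  99. ] F [-0.7  0.5  0.2] head 1.486 open -0.0001 q [-0.5   0.08  1.82  0.    1.26 -0.42]
delta tool mm [ 77.1 -95.4 -10. ] per row [ 0.0096 -0.0119 -0.0013]
```

View pics/s4.png

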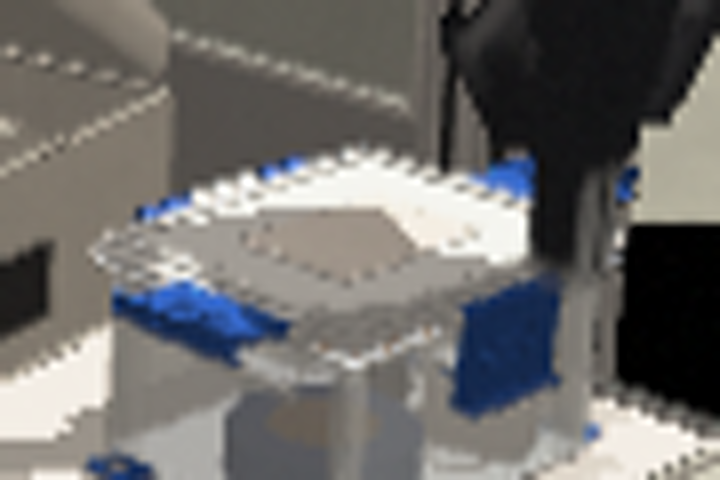

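The nose clip is vertical against the wall at (508,345) and stays there by itself. The near flap at (200,320) is next.

drive_tool([
  [[0.008,-0.01,-0.003],0],
  [[0.013,-0.016,-0.004],0.05],
  [[0.015,-0.017,-0.003],0],
  [[0.015,-0.017,0],0],
  [[0.013,-0.0175,0],0],
  [[0.01,-0.016,0],0],
  [[0,0,0],0.14],
  [[0,0,0],0.14],
  [[0,0,0],0.14],
  [[0,0,0],0.14],
])

```text
t: 15.0
tool_pos: [0.4618, -0.1288, 0.1846]
tool_rot: [-2.848, -1.324, -0.001]
contact_force: [-0.8, -0.3, -0.4]
opening: -0.0002
grip_force: 0.0
```

drive_tool([
  [[0,0,0],0.14],
  [[0,0,0],0.14],
  [[0,0,0],0.14],
  [[0,0,0],0.14],
  [[0,0,0],0.14],
  [[0,0,0],0.14],
  [[0,0,0],0.121],
  [[0,0,0],0],
])

```text
t: 15.8
tool_pos: [0.4619, -0.129, 0.1845]
tool_rot: [-3.138, 0.133, -0.0]
contact_force: [-0.2, -0.3, 0.3]
opening: -0.0
grip_force: 0.0
```

```bash
python3 -c "
from h import *
st();go(-12,97,95,3)"
```

```text
t 15.8 tip box [-12.5  90.4 111.9] F [-0.2 -0.3  0.3] head -0.085 open -0.0 q [-0.43 -0.2   2.06  0.    1.28  1.23]
delta tool mm [-6.6 -0.5 16.9] per row [-0.0022 -0.0002  0.0056]
```

drive_tool([
  [[-0.003,0,0.006],0],
  [[-0.004,0,0.008],0],
  [[0,0,0.006],0],
  [[0,0,0.003],0],
  [[0,0,0.0025],0],
  [[0,0,0.0025],0],
  [[0,0,0.0025],0],
  [[0,0,0.0025],0],
  [[0,0,0.0025],0],
  [[0,0,0.0025],0],
])

```text
t: 16.8
tool_pos: [0.4551, -0.129, 0.1465]
tool_rot: [3.139, -0.134, 0.001]
contact_force: [-0.2, 0.3, 0.4]
opening: -0.0
grip_force: 0.5
```

drive_tool([
  [[0,0,0.0025],0],
  [[0,0,0.002],0],
  [[0,0,0.002],0],
  [[0,0,0.002],0],
  [[0,0,0.002],0],
  [[0,0,0.002],0],
  [[0,0,0.002],0],
  [[0,0,0],0],
])

```text
t: 17.6
tool_pos: [0.4547, -0.1288, 0.1314]
tool_rot: [-3.138, 0.134, 0.001]
contact_force: [0.8, -0.2, 0.4]
opening: -0.0001
grip_force: 0.0
```

```bash
python3 -c "
from h import *
st()"
```

```text
t 17.6 tip box [-12.9  97.6  58.8] F [ 0.8 -0.2  0.4] head -0.085 open -0.0001 q [-0.43 -0.14  2.1   0.    1.18  1.22]
```

drive_tool([
  [[0,0,0.001],0],
  [[0,0,0.001],0],
  [[0,0,0.001],0],
  [[0,0,0.001],0],
  [[0,0,0.001],0],
  [[0.0006,0,0.0007],0],
  [[0.0006,0,0.0006],0],
  [[0,0,0],0],
])

```text
t: 18.4
tool_pos: [0.4559, -0.129, 0.1257]
tool_rot: [-3.139, 0.134, 0.002]
contact_force: [-5.1, 0.8, 4.5]
opening: -0.0
grip_force: 2.7
```

drive_tool([
  [[0.0006,0,0.00045],0],
  [[0.0006,0,0.00045],0],
  [[0.0006,0,0.00045],0],
  [[0.0006,0,0.00045],0],
])

```text
t: 18.8
tool_pos: [0.4588, -0.1292, 0.1236]
tool_rot: [3.139, -0.134, 0.002]
contact_force: [-0.0, 0.2, -0.1]
opening: 0.0002
grip_force: 0.1
```

```bash
python3 -c "
from h import *
st()"
```

```text
t 18.8 tip box [-13.   93.4  51. ] F [-0.   0.2 -0.1] head -0.085 open 0.0002 q [-0.43 -0.12  2.1   0.    1.16  1.22]
```

drive_tool([
  [[0.0006,0,0.00045],0],
  [[0.0006,0,0.00045],0],
  [[0.0006,0,0.00045],0],
  [[0.0006,0,0.00045],0],
])

```text
t: 19.2
tool_pos: [0.4601, -0.1293, 0.1218]
tool_rot: [-3.138, 0.133, 0.005]
contact_force: [-7.1, 0.9, 5.5]
opening: -0.0002
grip_force: 3.7
```

drive_tool([
  [[0.0006,0,0.00045],0],
  [[0.0006,0,0.00045],0],
  [[0.0006,0,0.00045],0],
])

```text
t: 19.5
tool_pos: [0.4606, -0.1293, 0.1206]
tool_rot: [-3.138, 0.133, 0.013]
contact_force: [-14.3, 1.4, 13.9]
opening: -0.0001
grip_force: 9.3
```

```bash
python3 -c "
from h import *
st()"
```

```text
t 19.5 tip box [-13.   91.6  48. ] F [-14.3   1.4  13.9] head -0.085 open -0.0001 q [-0.43 -0.1   2.09 -0.    1.16  1.23]
```

drive_tool([
  [[-0.0005,0,-0.001],0],
  [[0,0,-0.002],0],
  [[0,0,-0.004],0],
  [[-0.004,0,-0.015],0],
  [[-0.006,0,-0.03],0],
  [[0,0,-0.01],0],
])

```text
t: 20.1
tool_pos: [0.4539, -0.1294, 0.1861]
tool_rot: [3.136, -0.134, 0.011]
contact_force: [-0.0, 0.2, -0.3]
opening: -0.0002
grip_force: 0.0
```

```bash
python3 -c "
from h import *
st()
i=vision.get_image('scene')
cv2.imwrite('pics/s5.png',cv2.resize(i['image'][165:225,275:365],None,fx=8,fy=8,interpolation=cv2.INTER_CUBIC))
for s in (0,3,6,10):   # lip bottom (34mm) position for out offsets
  print(s,[((u-275)*8,(v-165)*8) for u,v in [proj(i,w(x,78+s,46.5)) for x in(-37,13)]])
print([((u-275)*8,(v-165)*8) for u,v in [proj(i,w(x,78,78)) for x in(-37,13)]])"
```

```text
t 20.1 tip box [-13.6  98.3 113.5] F [-0.   0.2 -0.3] head -0.085 open -0.0002 q [-0.44 -0.22  2.08  0.    1.28  1.22]
0 [(np.float64(280.47457238617835), np.float64(425.40265438070765)), (np.float64(169.758092173367), np.float64(377.0594757733372))]
3 [(np.float64(274.1354509622706), np.float64(428.0170358249861)), (np.float64(163.41873968392565), np.float64(379.51081316395926))]
6 [(np.float64(267.7735997071454), np.float64(430.6407915097934)), (np.float64(157.05734587762618), np.float64(381.9706736181338))]
10 [(np.float64(259.25556204635495), np.float64(434.1538019276172)), (np.float64(148.54100183001765), np.float64(385.2638226629415))]
[(np.float64(285.2264627161635), np.float64(335.88458342962394)), (np.float64(173.0873923628542), np.float64(289.7202558055724))]
```

View pics/s5.png

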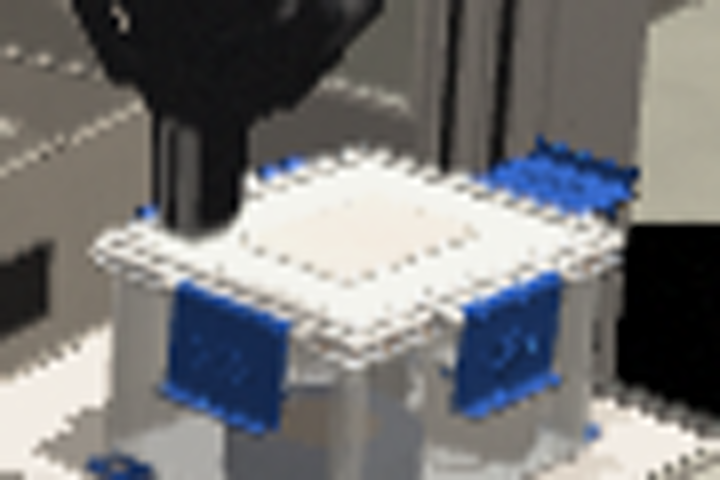

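Both the nose clip (508,345) and the near clip (228,355) now stand against the walls with nothing holding them. The far flap (565,185) is still out, so I go over to it.

drive_tool([
  [[0.01,0,0],0],
  [[0.025,0,0],0],
  [[0.035,0,0],0],
  [[0.04,0,0],0],
  [[0.04,0,0],0],
  [[0.03,0,0],0],
  [[0.016,0,0],0],
  [[0,0,0.004],0],
  [[0,0,0.006],0],
  [[0,0,0.006],0],
])

```text
t: 21.15
tool_pos: [0.6465, -0.145, 0.1647]
tool_rot: [-3.138, 0.134, 0.004]
contact_force: [-0.8, 0.8, -0.4]
opening: 0.0003
grip_force: 0.0
```

```bash
python3 -c "
from h import *
st();go(-12,-98,58.5)"
```

```text
t 21.15 tip box [-13.2 -94.9  92.1] F [-0.8  0.8 -0.4] head -0.085 open 0.0003 q [-0.33  0.26  1.63  0.    1.26  1.32]
delta tool mm [ 3.2 -1.2 33.6] per row [ 0.0032 -0.0012  0.0336]
```

drive_tool([
  [[0.0015,0,0.0015],0],
  [[0.0015,0,0.0015],0],
  [[0,0,0.002],0],
  [[0,0,0.0025],0],
  [[0,0,0.0025],0],
  [[0,0,0.0025],0],
  [[0,0,0.0025],0],
  [[0,0,0.0025],0],
  [[0,0,0.0025],0],
  [[0,0,0.0025],0],
])

```text
t: 22.15
tool_pos: [0.6504, -0.1456, 0.1439]
tool_rot: [-3.139, 0.134, 0.0]
contact_force: [0.7, 0.2, 0.2]
opening: 0.0
grip_force: 0.3
```

drive_tool([
  [[0,0,0.002],0],
  [[0,0,0.002],0],
  [[0,0,0.002],0],
  [[0,0,0.002],0],
  [[0,0,0.0015],0],
  [[0,0,0],0],
])

```text
t: 22.75
tool_pos: [0.6503, -0.1456, 0.1343]
tool_rot: [-3.139, 0.134, 0.001]
contact_force: [-0.2, 0.8, 0.2]
opening: 0.0001
grip_force: 0.0
```

```bash
python3 -c "
from h import *
st()"
```

```text
t 22.75 tip box [-13.4 -98.8  61.7] F [-0.2  0.8  0.2] head -0.085 open 0.0001 q [-0.33  0.3   1.63 -0.    1.21  1.32]
```

drive_tool([
  [[0,0,0.001],0],
  [[0,0,0.001],0],
  [[0,0,0.001],0],
  [[0,0,0.001],0],
  [[-0.0003,0,0.001],0],
  [[-0.0004,0,0.001],0],
  [[-0.0005,0,0.001],0],
  [[-0.0006,0,0.0008],0],
  [[-0.0006,0,0.0006],0],
  [[-0.0006,0,0.0005],0],
])

```text
t: 23.75
tool_pos: [0.6474, -0.1454, 0.1257]
tool_rot: [3.139, -0.134, -0.0]
contact_force: [0.3, -0.0, 1.1]
opening: 0.0003
grip_force: 0.2
```

drive_tool([
  [[-0.0006,0,0.00045],0],
  [[-0.0006,0,0.00045],0],
  [[-0.0006,0,0.00045],0],
])

```text
t: 24.05
tool_pos: [0.6458, -0.1452, 0.1245]
tool_rot: [3.139, -0.134, 0.001]
contact_force: [2.1, 0.1, 1.8]
opening: 0.0003
grip_force: 0.6
```

drive_tool([
  [[-0.0006,0,0.00045],0],
  [[-0.0006,0,0.00045],0],
  [[-0.0006,0,0.00045],0],
])

```text
t: 24.35
tool_pos: [0.6448, -0.1451, 0.124]
tool_rot: [3.138, -0.134, 0.004]
contact_force: [3.3, 1.2, 3.3]
opening: 0.0001
grip_force: 1.8
```

```bash
python3 -c "
from h import *
st()"
```

```text
t 24.35 tip box [-13.5 -93.2  51.4] F [3.3 1.2 3.3] head -0.085 open 0.0001 q [-0.33  0.3   1.65  0.    1.19  1.32]
```

drive_tool([
  [[-0.0006,0,0.00045],0],
  [[-0.0006,0,0.00045],0],
  [[-0.0006,0,0.00045],0],
])

```text
t: 24.65
tool_pos: [0.6429, -0.1451, 0.1226]
tool_rot: [3.138, -0.134, 0.004]
contact_force: [4.1, -0.2, 3.0]
opening: -0.0001
grip_force: 2.0
```

drive_tool([
  [[-0.0006,0,0.00045],0],
  [[-0.0006,0,0.00045],0],
])

```text
t: 24.85
tool_pos: [0.6401, -0.1448, 0.1203]
tool_rot: [-3.139, 0.134, 0.004]
contact_force: [1.1, -0.1, 4.6]
opening: 0.0
grip_force: 3.6
```

```bash
python3 -c "
from h import *
st()"
```

```text
t 24.85 tip box [-13.5 -88.5  47.7] F [ 1.1 -0.1  4.6] head -0.085 open 0.0 q [-0.34  0.29  1.66 -0.    1.19  1.32]
```

drive_tool([
  [[-0.0006,0,0.0002],0],
  [[-0.0006,0,0.0002],0],
  [[-0.0004,0,0.0001],0],
])

```text
t: 25.15
tool_pos: [0.6397, -0.1448, 0.1204]
tool_rot: [3.138, -0.134, 0.002]
contact_force: [5.1, -0.2, 2.2]
opening: 0.0002
grip_force: 4.1
```

drive_tool([
  [[-0.0005,0,0],0],
  [[-0.0005,0,0],0],
  [[0,0,0],0],
])

```text
t: 25.45
tool_pos: [0.6395, -0.1447, 0.1205]
tool_rot: [3.138, -0.134, 0.006]
contact_force: [8.5, 0.2, -0.3]
opening: 0.0002
grip_force: 4.7
```

```bash
python3 -c "
from h import *
st()"
```

```text
t 25.45 tip box [-13.5 -87.9  47.9] F [ 8.5  0.2 -0.3] head -0.085 open 0.0002 q [-0.34  0.29  1.67  0.    1.18  1.32]
```

drive_tool([
  [[0.0003,0,-0.002],0],
  [[0,0,-0.003],0],
  [[0.001,0,-0.006],0],
  [[0.004,0,-0.015],0],
  [[0.006,0,-0.03],0],
  [[0,0,-0.03],0],
  [[-0.02,0,-0.02],0],
  [[-0.04,0,-0.01],0],
  [[-0.045,0,0],0],
  [[-0.045,0,0],0],
])

```text
t: 26.45
tool_pos: [0.4977, -0.1323, 0.2357]
tool_rot: [-3.138, 0.133, 0.006]
contact_force: [-0.6, -0.1, 0.9]
opening: 0.0002
grip_force: 0.0
```

drive_tool([
  [[-0.045,0,0],0],
  [[-0.045,0,0],0],
  [[-0.04,0,0],0],
  [[-0.025,0,0],0],
  [[-0.01,0,0],0],
  [[0,0,0],0],
])

```text
t: 27.05
tool_pos: [0.3341, -0.1183, 0.2353]
tool_rot: [-3.138, 0.136, 0.003]
contact_force: [0.2, -0.5, -0.6]
opening: -0.0001
grip_force: 0.0
```

```bash
python3 -c "
from h import *
st()
i=vision.get_image('wrist');cv2.imwrite('pics/w6.png',i['image']);print(ray(i,278,210))
q=lambda *p:np.round(proj(i,w(*p)),0)
for s in (0,3,6):print('near lip outer edge',s,q(-37,84.5+s,46.5),q(13,84.5+s,46.5),'corner',q(-12,78+s,46.5))
print('lid near edge',q(-60,71,84),q(60,71,84),'lid far',q(-60,-71,84),q(60,-71,84),'nose lip',q(-74.5,25,46.5),q(-74.5,-25,46.5))"
```

```text
t 27.05 tip box [-12.5 218.7 162.7] F [ 0.2 -0.5 -0.6] head -0.086 open -0.0001 q [-0.55 -0.64  2.28 -0.    1.5   1.11]
(array([ 0.40596409, -0.12445039,  0.30560855]), array([-0.27545987,  0.02283157, -0.9610414 ]))
near lip outer edge 0 [311.  31.] [243.  31.] corner [277.  21.]
near lip outer edge 3 [311.  35.] [243.  35.] corner [277.  25.]
near lip outer edge 6 [311.  40.] [243.  40.] corner [277.  30.]
lid near edge [356. -11.] [158. -10.] lid far [ 376. -356.] [ 125. -355.] nose lip [369. -68.] [ 375. -164.]
```

View pics/w6.png

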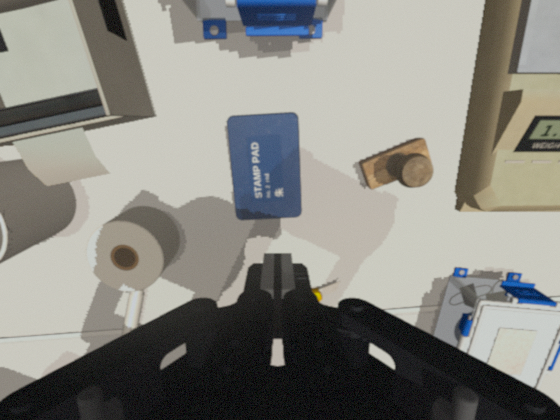

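drive_tool([
  [[0.02,0,0],0],
  [[0.03,0,0],0],
  [[0.015,0,0],0],
  [[0,0,0],0],
  [[0,0,0],0],
])

```text
t: 27.6
tool_pos: [0.4004, -0.124, 0.2356]
tool_rot: [-3.138, 0.133, 0.004]
contact_force: [-0.5, 1.4, -0.1]
opening: -0.0004
grip_force: 0.0
```

```bash
python3 -c "
from h import *
st()
i=vision.get_image('wrist');c=i['image'][30:160,130:400];cv2.imwrite('pics/w7.png',cv2.resize(c,None,fx=2.9,fy=2.9,interpolation=cv2.INTER_CUBIC))
q=lambda *p:((np.array(proj(i,w(*p)))-[130,30])*2.9).round(0)
for s in (0,3,6):print('near lip outer edge',s,q(-37,84.5+s,46.5),q(13,84.5+s,46.5),'corner',q(-12,78+s,46.5))
print('flap top',q(-12,78,78),'lid near edge',q(-60,71,84),q(60,71,84),'nose lip',q(-74.5,25,46.5),'corner',q(-68,25,46.5))"
```

```text
t 27.6 tip box [-12.7 152.  163. ] F [-0.5  1.4 -0.1] head -0.084 open -0.0004 q [-0.48 -0.43  2.14 -0.    1.43  1.18]
near lip outer edge 0 [518. 275.] [335. 276.] corner [426. 251.]
near lip outer edge 3 [517. 287.] [335. 287.] corner [426. 262.]
near lip outer edge 6 [517. 298.] [335. 298.] corner [426. 274.]
flap top [426. 250.] lid near edge [635. 217.] [112. 218.] nose lip [671.  33.] corner [646.  33.]
```

View pics/w7.png

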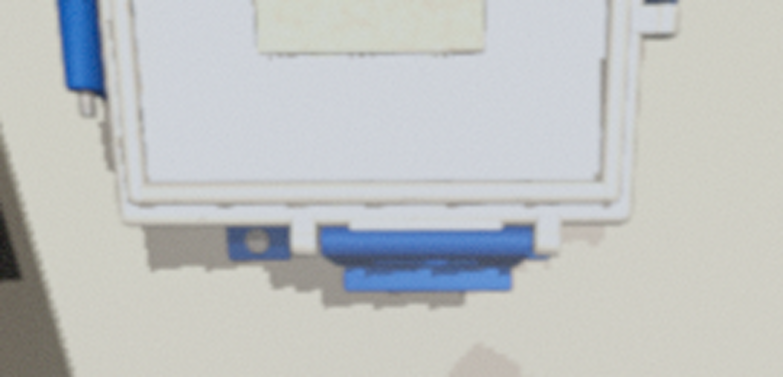

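The lid's near edge is at row 222 and the near lip's outer edge at row 290. That puts the lip about 2.7 mm outboard of nominal, or 0.085 rad, which counts as home. All three clips have snapped, so I hand in.

```bash
python3 -c "
from station import ctrl
print(ctrl.finish_job())"
```

```text
the job is handed in; nothing more can be done
None
```

The job is handed in at about 28 s: the lid is down on its seal and all three clips snapped under their catches and held when released. The highest force I read was about 20 N, and I never touched the mug, ink pad or stamp.

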